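# Wedge the rocking stirrer steady

### The job

The white magnetic stirrer on the school lab table rocks, because the screw foot under the yellow dot is too short. With closed fingertips push the green wooden wedge, thin end first, under that foot until it fills the gap and the corner no longer gives, nudging it further if a press on the dot still rocks it; slide things only, lifting neither wedge nor stirrer, and do not shove the stirrer or the glassware about. Finish while still holding a fingertip pressed firmly down on the yellow dot, with the stirrer standing level and the wedge carrying that corner.

Things in the scene. Friction and masses are not known exactly. Their poses are not given: they have to be found in the camera images.
- stirrer: white square magnetic stirrer, 180 x 180 mm, about 2 kg, flat underside 22 mm and top 77 mm above the table (round 128 mm plate in the middle 4 mm higher), two black knobs on its -x face. Origin: its centre at table height, z up. Four round-ended rubber feet at x, y = +-73 mm; the one at (-73, +73) is short. It starts level on the other three; about 3 N down on the dot rocks it
- foot_axis (a point): point on the short foot's axis, at the stirrer's underside (22 mm above the table). The foot has a 24 mm ball end; below it is a gap to the table of 7 to 13 mm, different each time and not reported. When the wedge fills the gap it goes solid, easily felt at 3 to 4 N; pushed with over 6 N the whole stirrer may slide along
- dot: yellow disc, 32 mm across, 3 mm high, fixed on the stirrer's top at the corner above the short foot. Origin: centre of its underside; its top is 80 mm above the table
- wedge: green-painted wooden wedge flat on the table beside the stirrer (its +y side): 150 mm long (own y), 50 mm wide (own x), top rising evenly from 3 mm at the thin end (-y) to 24 mm at the red thick end (+y); 70 g. Origin: centre of its underside. Starts 15 to 55 mm clear of the stirrer, up to 15 mm and 0.2 rad out of line with the short foot; goes in along the stirrer's -y
- wedge_tip (a point): middle of the wedge's thin end, at the table
- wedge_back (a point): middle of the wedge's thick end face, at the table; push here
- amber_cap: bystander: amber glass lamp cap, 40 mm across, 43 mm high, on the table 80 to 125 mm to the side (+x) of the wedge's path. Origin at underside
- spirit_lamp: bystander: amber glass spirit lamp, 76 mm across, 77 mm high. Origin at underside
- beaker: bystander: glass beaker, 74 mm across, 95 mm high. Origin at underside
- reagent: bystander: amber bottle with black cap, 54 mm across, 120 mm high. Origin at underside
- clamp: bystander: wooden test-tube clamp lying flat, 160 x 36 mm (long along its y), 10 mm high. Origin at underside
- dish: bystander: white dish, 80 mm across, 30 mm high. Origin at underside

How it is judged:
By the outcome, as a careful person would: the job done as asked, in the order asked, and still so for the second after the job is handed in, while the arm keeps its last pose, push and grip.
It also fails if it takes over 51 s, if anything falls off the work surface, if the arm or the gripper's body presses on something with over 40 N, if the wrist force passes 120 N, or if a joint passes its speed limit or range.

### The arm

A 6-joint arm with a two-finger parallel gripper is mounted at the origin on the work surface. World frame = base frame: x ahead of the robot, y to its left, z up, the work surface at z = 0. Lengths are in m, angles in rad, forces in N, time in s.
With the tool pointing down it reaches from about 0.35 to 1 m from the base axis. Payload 7.1 kg.
Tool frame: the origin (TCP) lies between the finger pads; the fingertips stand 22 mm ahead of it and the grasp point (between the pads) lies 3 mm ahead of it; x points along the fingers, y is the direction in which the jaws open and shut, and the axes are right-handed (so a half turn about x gives the same grasp; the last joint's range is limited). The gripper opens to 85 mm and grips with 20 to 120 N. Pads are 22 mm wide; open, the fingers measure 114 mm over their backs; the gripper's body (76 mm by 85 mm) begins 54 mm behind the grasp point. The pads swing forward as they close: fully open they stand 13 mm farther back than shut.
Start: joints at [1.264, 0.423, 1.63, -0, 1.089, -0.019], TCP at [0.177, 0.599, 0.224] pointing down, gripper open.
Joint ranges: [-3, 3], [-0.9, 2.11], [0.09, 2.58], [-1.31, 4.45], [0.11, 2.69], [-2.54, 2.54]. Speed limits (rad/s): [2.39, 2.39, 3.01, 3.14, 3.14, 3.14].

### API

Orientations are given as a rotation vector (axis times angle).
In Python, from rig import manip gives the robot as it stands. The module is installed in compiled form; this text tells all that it offers. Calls block until the motion is done:
- manip.move_to(position, orientation): joint-space move of the TCP to a pose.
- manip.servo_line(position, orientation=None, rate=0.15): straight line of the TCP; orientation=None keeps the orientation; rate is the mean speed in m/s.
- manip.set_joints(angles): joint-space move.
- manip.command_gripper(opening, f_grip=None): finger opening in m; f_grip is the grip in N (None keeps the last); returns when the fingers have stopped.
- manip.hold(seconds).
- manip.solve_ik(position, orientation): joint angles nearest the present ones, or None.
- manip.camera(name): name is "scene" or "side" or "wrist"; returns a dict with "image" (480x640x3 uint8, red, green, blue), "fx", "fy", "cx", "cy" (pixels), "cam_to_world" (4x4, takes a point from camera to world coordinates); the wrist camera has in their place "mount" (4x4, takes a point from camera to tool coordinates, whose origin is the TCP and whose axes are the tool frame's). Camera axes: x right, y down, z forward; pixel columns grow to the right and rows downward; lengths in m; the calibration is good to about 2 mm. A picture is of the moment at which its call begins: read the wrist's pose just before it. There is no depth.
A pose or a line that the arm cannot do raises manip.IKError and nothing moves.
- manip.sign_off(): hands the job in, once; it reports no verdict.
Readings, each from a call of its own:
- manip.get_time(): time.
- manip.get_joint_positions(): joint angles.
- manip.get_joint_vel(): joint speeds.
- manip.get_tau(): joint torques, N m.
- manip.get_position(): TCP position.
- manip.get_ee_rot(): TCP orientation.
- manip.get_contact_force(): force on the tool from outside, world axes, zero at the start.
- manip.get_torque(): the same for the moment, N m.
- manip.get_width(): finger opening in m.
Only numpy, scipy, OpenCV 4.12 (cv2) and the standard library are available. Lean on these libraries where they do the work, as an engineer would, in place of code of your own. Each camera call takes 0.05 s, during which the arm holds its last target.

## Working session

There is one attempt and no reset: what is moved stays moved. The work goes in short steps, each a Python script; the robot and the scene stay as the last script left them, time stands still between calls to the robot, and variables do not carry over. Pictures are saved under pics/ and viewed, and the job is handed in when it is done.

```bash
mkdir -p pics; ls; python3 - <<'E'
from rig import manip
import cv2,numpy as np
print(manip.get_time(),manip.get_position(),manip.get_ee_rot(),manip.get_width(),manip.get_contact_force())
for n in ["scene","side","wrist"]:
    c=manip.camera(n); cv2.imwrite(f"pics/{n}0.png",c["image"][:,:,::-1])
    print(n,c["fx"],c["fy"],c["cx"],c["cy"]); print(np.round(c.get("cam_to_world",c.get("mount")),4))
E
```

```text
pics
0.0 [0.17720864 0.59874644 0.22281743] [ 0.22468773  1.55921993 -0.22716905] 0.0854405006031251 [ 0.30905954 -0.54494093 -0.09577774]
scene 511.37725021781296 511.37725021781296 316.97962327571656 245.21575342673495
[[ 5.782e-01  4.724e-01 -6.652e-01  1.411e+00]
 [ 8.159e-01 -3.350e-01  4.713e-01 -5.441e-01]
 [-2.000e-04 -8.152e-01 -5.792e-01  8.158e-01]
 [ 0.000e+00  0.000e+00  0.000e+00  1.000e+00]]
side 494.9730908814401 494.9730908814401 313.50419134511503 237.6030136301164
[[-0.9865 -0.0865  0.1387  0.4363]
 [-0.1631  0.5829 -0.796   0.9772]
 [-0.012  -0.8079 -0.5892  0.8021]
 [ 0.      0.      0.      1.    ]]
wrist 354.80441331988476 354.80441331988476 320.7691948358205 236.5864321164078
[[-1.200e-03 -2.725e-01  9.622e-01 -1.513e-01]
 [ 1.000e+00  4.000e-04  1.400e-03  1.000e-04]
 [-8.000e-04  9.622e-01  2.725e-01 -7.010e-02]
 [ 0.000e+00  0.000e+00  0.000e+00  1.000e+00]]
```

View pics/scene0.png

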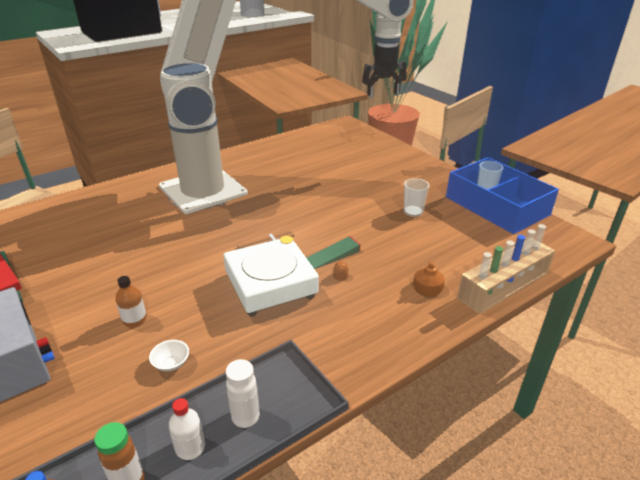

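View pics/side0.png

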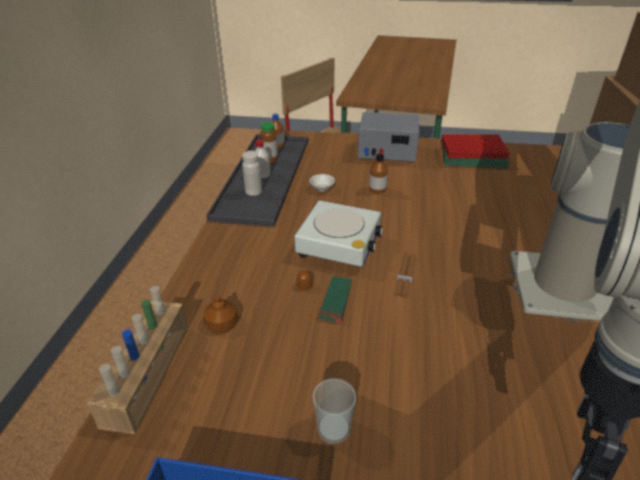

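View pics/wrist0.png

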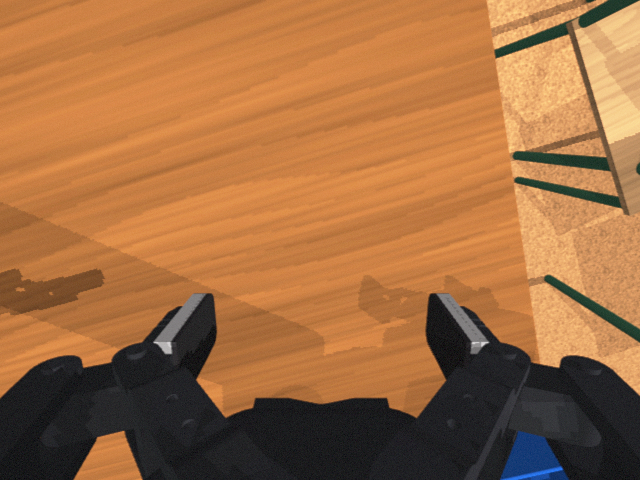

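The scene picture shows the stirrer at about (270,272), the dot at (287,241) and the green wedge at (335,253). In the side picture the stirrer is at (338,232), the dot at (358,244), the wedge at (336,300) and the cap at (305,280). Next I measure by colour masks and cast rays.

```bash
cat > h.py <<'E'
import numpy as np,cv2
from rig import manip
def ray(c,uv,z,T=None):
    T=c["cam_to_world"] if T is None else T
    u=np.asarray(uv,float).reshape(-1,2)
    d=np.c_[(u[:,0]-c["cx"])/c["fx"],(u[:,1]-c["cy"])/c["fy"],np.ones(len(u))]@T[:3,:3].T
    o=T[:3,3]
    return o+d*((z-o[2])/d[:,2])[:,None]
def proj(c,P,T=None):
    T=c["cam_to_world"] if T is None else T
    p=(np.atleast_2d(P)-T[:3,3])@T[:3,:3]
    return np.c_[p[:,0]/p[:,2]*c["fx"]+c["cx"],p[:,1]/p[:,2]*c["fy"]+c["cy"]]
def mask(img,lo,hi,roi=None):
    h=cv2.cvtColor(img,cv2.COLOR_RGB2HSV); m=cv2.inRange(h,np.array(lo),np.array(hi))
    if roi:
        z=np.zeros_like(m); x0,y0,x1,y1=roi; z[y0:y1,x0:x1]=m[y0:y1,x0:x1]; m=z
    return m
def big(m):
    cs,_=cv2.findContours(m,cv2.RETR_EXTERNAL,cv2.CHAIN_APPROX_NONE)
    return max(cs,key=cv2.contourArea)[:,0,:]
E
python3 - <<'E'
from h import *
for n,r in [("scene",(200,200,380,320)),("side",(270,180,430,340))]:
    c=manip.camera(n); im=c["image"]
    x0,y0,x1,y1=r
    cv2.imwrite(f"pics/{n}1.png",cv2.resize(im[y0:y1,x0:x1,::-1],None,fx=4,fy=4,interpolation=cv2.INTER_CUBIC))
    y=mask(im,(20,120,120),(32,255,255),r); k=big(y); 
    m=cv2.moments(y); u=(m['m10']/m['m00'],m['m01']/m['m00']); print(n,"dot",u,(y>0).sum(),ray(c,u,.08))
    g=mask(im,(60,80,20),(95,255,255),r); k=big(g); hull=cv2.convexHull(k); ap=cv2.approxPolyDP(hull,3,True)[:,0]
    print("wedge",ap.tolist(),len(k)); print(np.round(ray(c,ap,0),3)[:,:2].tolist()); print(np.round(ray(c,ap,.024),3)[:,:2].tolist())
    w=mask(im,(0,0,150),(180,60,255),r); k=big(w); ap=cv2.approxPolyDP(cv2.convexHull(k),4,True)[:,0]
    print("stir",ap.tolist()); print(np.round(ray(c,ap,.077),3)[:,:2].tolist())
E
```

```text
scene dot (286.17391304347825, 238.9855072463768) 69 [[0.49867619 0.00680699 0.08      ]]Traceback (most recent call last):
  File "<stdin>", line 8, in <module>
  File "h.py", line 20, in big
    return max(cs,key=cv2.contourArea)[:,0,:]
           ~~~^^^^^^^^^^^^^^^^^^^^^^^^
ValueError: max() iterable argument is empty
```

```bash
sleep 0
python3 - <<'E'
from h import *
for n,p in [("scene",[(335,253),(350,245)]),("side",[(336,300),(338,290)])]:
    im=cv2.imread(f"pics/{n}0.png")[:,:,::-1].copy(); hs=cv2.cvtColor(im,cv2.COLOR_RGB2HSV)
    for u,v in p: print(n,hs[v,u])
    if n=="side": print(hs[244,358])
    r=(200,200,380,320) if n=="scene" else (270,180,430,340)
    x0,y0,x1,y1=r
    cv2.imwrite(f"pics/{n}1.png",cv2.resize(im[y0:y1,x0:x1,::-1],None,fx=4,fy=4,interpolation=cv2.INTER_CUBIC))
E
```

```text
scene [ 67  71 140]
scene [ 66  71 137]
side [ 74 108  80]
side [ 72 103  82]
[ 23 192 171]
```

View pics/scene1.png

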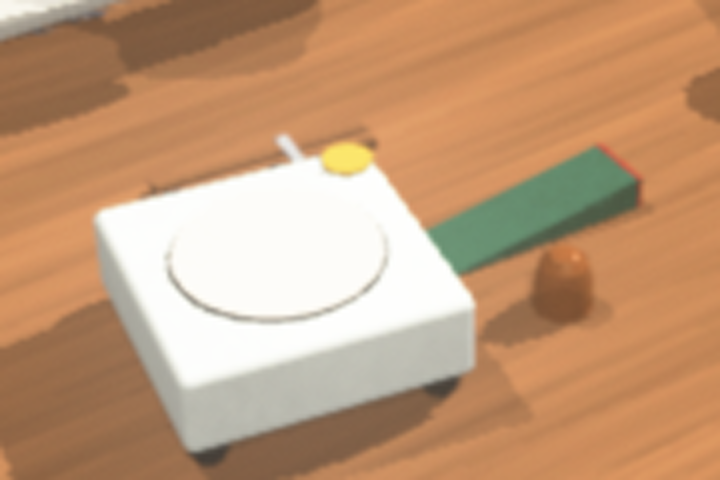

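View pics/side1.png

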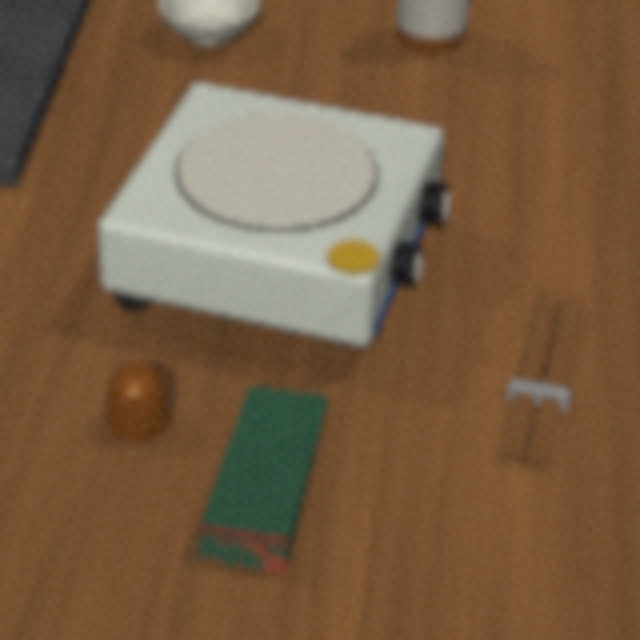

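```bash
python3 - <<'E'
from h import *
for n,r in [("scene",(200,200,380,320)),("side",(270,180,430,340))]:
    c=manip.camera(n); im=c["image"]
    y=mask(im,(20,120,120),(32,255,255),r)
    m=cv2.moments(y); u=(m['m10']/m['m00'],m['m01']/m['m00']); print(n,"dot",u,(y>0).sum(),ray(c,u,.08))
    g=mask(im,(45,50,20),(95,255,255),r); k=big(g); hull=cv2.convexHull(k); ap=cv2.approxPolyDP(hull,2,True)[:,0]
    print("wedge",ap.tolist(),len(k)); print(np.round(ray(c,ap,0),3)[:,:2].tolist()); print(np.round(ray(c,ap,.024),3)[:,:2].tolist())
    w=mask(im,(0,0,130),(180,60,255),r); k=big(w); ap=cv2.approxPolyDP(cv2.convexHull(k),3,True)[:,0]
    print("stir",ap.tolist()); print(np.round(ray(c,ap,.077),3)[:,:2].tolist())
E
```

```text
scene dot (286.17391304347825, 238.9855072463768) 69 [[0.49867619 0.00680699 0.08      ]]
wedge [[358, 245], [356, 251], [316, 267], [308, 259], [348, 237]] 108
[[0.539, 0.213], [0.557, 0.19], [0.552, 0.061], [0.512, 0.064], [0.492, 0.214]]
[[0.564, 0.19], [0.582, 0.169], [0.578, 0.043], [0.538, 0.046], [0.519, 0.192]]
stir [[316, 253], [317, 292], [250, 312], [245, 310], [224, 260], [224, 253], [269, 234]]
[[0.588, 0.036], [0.708, -0.046], [0.679, -0.199], [0.668, -0.204], [0.483, -0.16], [0.458, -0.147], [0.45, -0.015]]
side dot (358.05882352941177, 243.88235294117646) 68 [[0.49502492 0.01123504 0.08      ]]
wedge [[333, 277], [350, 280], [342, 313], [321, 309]] 103
[[0.55, 0.05], [0.508, 0.055], [0.514, 0.171], [0.563, 0.165]]
[[0.547, 0.078], [0.505, 0.082], [0.511, 0.195], [0.559, 0.19]]
stir [[317, 201], [380, 213], [361, 265], [296, 251], [294, 236]]
[[0.626, -0.173], [0.45, -0.138], [0.481, 0.087], [0.64, 0.058], [0.656, -0.002]]
```

The dot comes out at about (0.497,0.009). The two views agree to within 5 mm. The wedge runs from about (0.53,0.05) to (0.54,0.18). Next I take a wrist view from above for precision.

```bash
cat >> h.py <<'E'
from scipy.spatial.transform import Rotation as R
def down(yaw):  # tool x down, tool z along stirrer +y for stirrer yaw
    z=np.array([-np.sin(yaw),np.cos(yaw),0]); x=np.array([0,0,-1.]); y=np.cross(z,x)
    return R.from_matrix(np.c_[x,y,z]).as_rotvec()
def wristT(c,p,rv):
    T=np.eye(4);T[:3,:3]=R.from_rotvec(rv).as_matrix();T[:3,3]=p
    return T@c["mount"]
E
python3 - <<'E'
from h import *
import pickle
print(manip.solve_ik([.53,.08,.30],down(-.17)))
manip.move_to([.53,.08,.30],down(-.17)); print(manip.get_time())
p,rv=manip.get_position(),manip.get_ee_rot(); print(p,rv,down(-.17))
c=manip.camera("wrist"); c["T"]=wristT(c,p,rv); pickle.dump(c,open("w1.pkl","wb"))
cv2.imwrite("pics/w1.png",c["image"][:,:,::-1])
E
```

```text
NoneTraceback (most recent call last):
  File "<stdin>", line 4, in <module>
rig.IKError: the arm cannot take that pose within its joint ranges
```

```bash
python3 - <<'E'
from h import *
print(R.from_rotvec(manip.get_ee_rot()).as_matrix().round(3))
for z in (.3,.04):
  for yaw in np.arange(-3.14,3.14,.4):
    q=manip.solve_ik([.53,.1,z],down(yaw)); print(z,round(yaw,2),None if q is None else np.round(q,2))
E
```

```text
[[-0.     0.284  0.959]
 [-0.     0.959 -0.284]
 [-1.    -0.    -0.   ]]
0.3 -3.14 [0.16 0.21 1.74 0.   1.19 0.16]
0.3 -2.74 [ 0.16  0.21  1.74 -0.    1.19 -0.24]
0.3 -2.34 [ 0.16  0.21  1.74 -0.    1.19 -0.64]
0.3 -1.94 [ 0.16  0.21  1.74 -0.    1.19 -1.04]
0.3 -1.54 [ 0.16  0.21  1.74  0.    1.19 -1.44]
0.3 -1.14 [ 0.16  0.21  1.74 -0.    1.19 -1.84]
0.3 -0.74 [ 0.16  0.21  1.74  0.    1.19 -2.24]
0.3 -0.34 None
0.3 0.06 None
0.3 0.46 None
0.3 0.86 [ 0.16  0.21  1.74 -0.    1.19  2.45]
0.3 1.26 [ 0.16  0.21  1.74 -0.    1.19  2.05]
0.3 1.66 [ 0.16  0.21  1.74 -0.    1.19  1.65]
0.3 2.06 [ 0.16  0.21  1.74 -0.    1.19  1.25]
0.3 2.46 [ 0.16  0.21  1.74 -0.    1.19  0.85]
0.3 2.86 [ 0.16  0.21  1.74 -0.    1.19  0.45]
0.04 -3.14 [0.16 0.58 1.91 0.   0.65 0.16]
0.04 -2.74 [ 0.16  0.58  1.91 -0.    0.65 -0.24]
0.04 -2.34 [ 0.16  0.58  1.91 -0.    0.65 -0.64]
0.04 -1.94 [ 0.16  0.58  1.91 -0.    0.65 -1.04]
0.04 -1.54 [ 0.16  0.58  1.91 -0.    0.65 -1.44]
0.04 -1.14 [ 0.16  0.58  1.91 -0.    0.65 -1.84]
0.04 -0.74 [ 0.16  0.58  1.91 -0.    0.65 -2.24]
0.04 -0.34 None
0.04 0.06 None
0.04 0.46 None
0.04 0.86 [ 0.16  0.58  1.91 -0.    0.65  2.45]
0.04 1.26 [ 0.16  0.58  1.91 -0.    0.65  2.05]
0.04 1.66 [ 0.16  0.58  1.91 -0.    0.65  1.65]
0.04 2.06 [ 0.16  0.58  1.91 -0.    0.65  1.25]
0.04 2.46 [ 0.16  0.58  1.91 -0.    0.65  0.85]
0.04 2.86 [ 0.16  0.58  1.91 -0.    0.65  0.45]
```

```bash
python3 - <<'E'
from h import *
import pickle
yaw=np.pi-.17
manip.move_to([.53,.06,.30],down(yaw)); print(manip.get_time())
p,rv=manip.get_position(),manip.get_ee_rot(); print(p,rv)
c=manip.camera("wrist"); c["T"]=wristT(c,p,rv); pickle.dump(c,open("w1.pkl","wb"))
cv2.imwrite("pics/w1.png",c["image"][:,:,::-1]); print(manip.get_contact_force())
E
```

```text
2.6167
[0.52993726 0.0607122  0.29987795] [ 1.33242323  1.12486293 -1.33252087]
[ 0.70342829  0.58047137 -0.18933107]
```

View pics/w1.png

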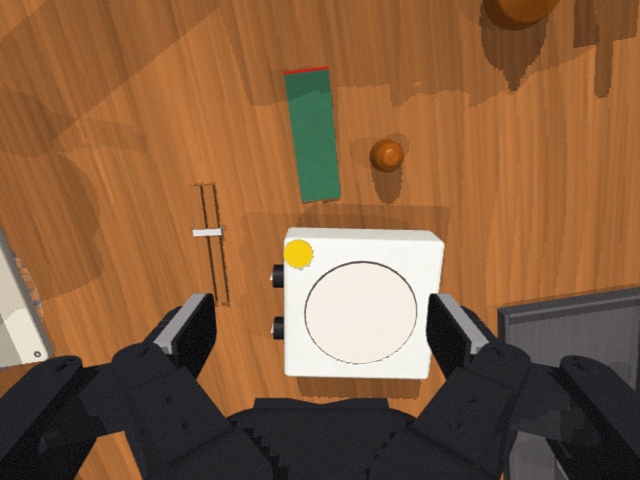

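The wrist view shows the dot at (298,253), the wedge tip at about (320,200), its red back edge at about (306,70), and the cap at (387,156). The stirrer's +y top edge runs from (286,235) to (443,240).

```bash
python3 - <<'E'
from h import *
import pickle
c=pickle.load(open("w1.pkl","rb")); T=c["T"]; im=c["image"]
y=mask(im,(20,150,150),(32,255,255),(260,220,340,290)); m=cv2.moments(y); u=(m['m10']/m['m00'],m['m01']/m['m00'])
d=ray(c,u,.08,T)[0]; print("dot",u,d,"diam px->m",2*np.sqrt((y>0).sum()/np.pi)/c['fx']*(T[2,3]-.08))
g=mask(im,(45,60,20),(95,255,255),(260,50,370,220)); k=big(g); r=cv2.boxPoints(cv2.minAreaRect(k)); ap=cv2.approxPolyDP(cv2.convexHull(k),3,True)[:,0]
print("wedge",ap.tolist())
for z in (.003,.024): print(z,ray(c,ap,z,T)[:,:2].round(4).tolist())
w=mask(im,(0,0,190),(180,40,255),(260,215,470,385)); k=big(w); ap=cv2.approxPolyDP(cv2.convexHull(k),4,True)[:,0]
print("stir",ap.tolist()); print(ray(c,ap,.077,T)[:,:2].round(4).tolist())
a=mask(im,(3,150,60),(14,255,255),(365,135,410,178))
cv2.imwrite("pics/w1c.png",cv2.resize(im[215:390,260:470,::-1],None,fx=3.6,fy=3.4,interpolation=cv2.INTER_CUBIC))
print("cap",ray(c,(387,157),.03,T))
E
```

```text
dot (297.70703764320785, 253.14893617021278) [0.49486305 0.01155006 0.08      ] diam px->m 0.029181776362124656
wedge [[327, 70], [339, 196], [303, 201], [284, 75]]
0.003 [[0.5601, 0.2012], [0.5512, 0.0536], [0.505, 0.0549], [0.5099, 0.2043]]
0.024 [[0.5592, 0.1978], [0.5508, 0.0571], [0.5066, 0.0584], [0.5113, 0.2008]]
stir [[288, 229], [429, 231], [442, 242], [425, 378], [285, 373]]
[[0.4892, 0.0396], [0.6404, 0.0117], [0.6534, -0.0032], [0.6195, -0.1752], [0.4505, -0.1392]]
cap [[0.61249319 0.09383417 0.03      ]]
```

View pics/w1c.png

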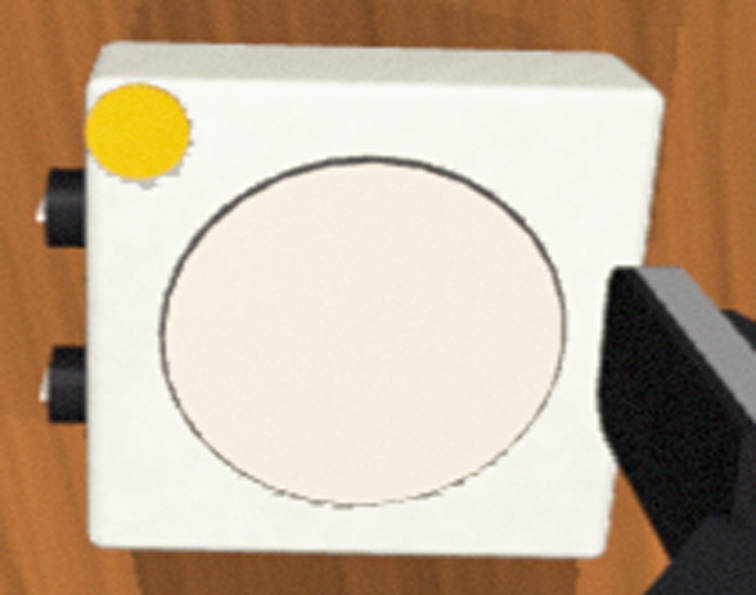

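```bash
python3 - <<'E'
from h import *
import pickle
c=pickle.load(open("w1.pkl","rb")); T=c["T"]
f=lambda L:np.array([(x/3.6+260,y/3.4+215) for x,y in L])
P=lambda L,z=.077:ray(c,f(L),z,T)[:,:2]
l=P([(90,130),(93,535)]);t=P([(110,82),(645,92)]);b=P([(105,548),(595,555)])
for n,e in zip("ltb",(l,t,b)): v=e[1]-e[0]; print(n,e.round(4).tolist(),np.arctan2(v[1],v[0]))
ctr=P([(363,331)],.081)[0]; d=np.array([.4949,.0115]); v=d-ctr; print(ctr,np.hypot(*v),np.arctan2(v[1],v[0])-3*np.pi/4)
print("corners tl,bl",P([(90,82),(91,548)]))
E
```

```text
l [[0.4806, 0.0129], [0.4517, -0.1385]] -1.7594465199507368
t [[0.4897, 0.0279], [0.6504, -0.0028]] -0.18847610043345311
b [[0.4547, -0.1446], [0.6198, -0.1756]] -0.1854251508883188
[ 0.55351289 -0.07097686] 0.10118252352786175 -0.16755454507130807
corners tl,bl [[ 0.48372916  0.02887599]
 [ 0.44992522 -0.14377701]]
```

Stirrer yaw is about -0.187 and the foot is at about (0.496,0.0115). The wedge tip is 48 mm in front of the foot and about 24 mm off to +x, with a relative yaw of +0.137. I'll close the fingers, then nudge the wedge sideways into line.

```bash
cat >> h.py <<'E'
YS=-.187; FOOT=np.array([.496,.0115])
EX=np.array([np.cos(YS),np.sin(YS)]);EY=np.array([-np.sin(YS),np.cos(YS)])
RV=down(np.pi+YS)
def W(xs,ys,z): return np.r_[FOOT+xs*EX+ys*EY,z]
def S(p): r=np.asarray(p)[...,:2]-FOOT; return np.stack([r@EX,r@EY],-1)
def F(): f=manip.get_contact_force(); return np.array([f[:2]@EX,f[:2]@EY,f[2]])
E
python3 - <<'E'
from h import *
manip.command_gripper(0.0,40); print(manip.get_time(),manip.get_width())
manip.move_to(W(.060,.150,.10),RV); print(manip.get_time(),F())
c=manip.camera("wrist");cv2.imwrite("pics/w2.png",c["image"][:,:,::-1])
c=manip.camera("side");cv2.imwrite("pics/s2.png",cv2.resize(c["image"][160:360,230:470,::-1],None,fx=3,fy=3))
print("cap",ray(c,(305,280),.02),S(ray(c,(305,280),.02)))
E
```

```text
3.4333 -6.647359111220992e-05
4.3333 [-1.42467551  1.04924839  0.70602432]
cap [[0.61249644 0.09395114 0.02      ]] [[0.09913683 0.10267181]]
```

View pics/w2.png

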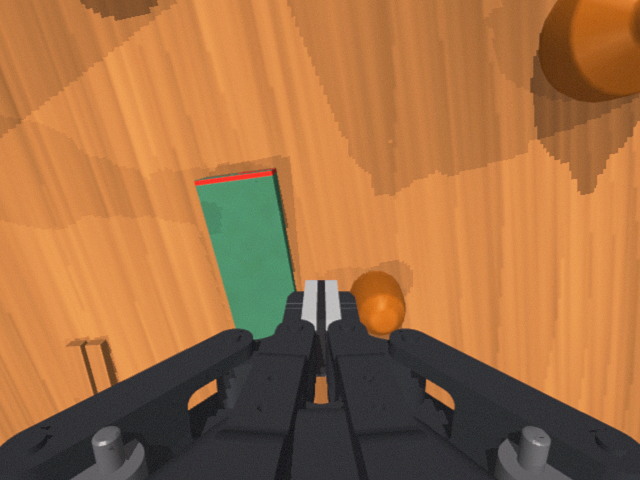

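View pics/s2.png

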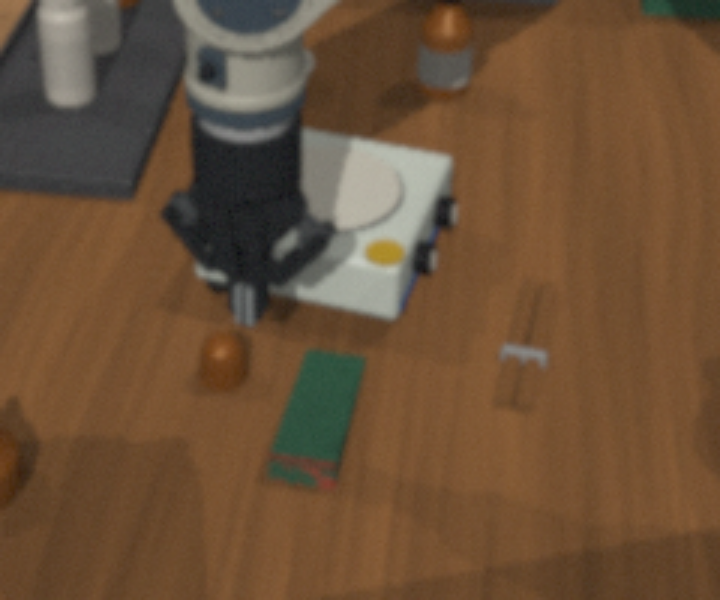

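The cap is confirmed at stirrer-frame (0.099, 0.103) relative to the foot. The closed gripper's linkages flare out along the jaw axis, so I'll turn the tool a quarter for the sideways nudge to stay clear of it.

```bash
cat >> h.py <<'E'
RVX=down(YS-np.pi/2)
E
python3 - <<'E'
from h import *
manip.move_to(W(.055,.130,.07),RVX); print(manip.get_time(),F())
manip.servo_line(W(.055,.128,.028),RVX,rate=.1); f0=F(); print(manip.get_time(),f0)
for x in (.050,.046,.043,.040):
    manip.servo_line(W(x,.127,.028),rate=.04); print(x,manip.get_time(),(F()-f0).round(2),S(manip.get_position()).round(4))
c=manip.camera("wrist");cv2.imwrite("pics/w3.png",c["image"][:,:,::-1])
c=manip.camera("side");cv2.imwrite("pics/s3.png",cv2.resize(c["image"][160:360,230:470,::-1],None,fx=3,fy=3))
E
```

```text
5.8583 [ 0.10562285 -0.59305015  0.41249592]
6.425 [-0.30357796  0.50955341  0.24798106]
0.05 6.7 [-0.21 -0.31 -0.3 ] [0.0499 0.1271]
0.046 6.95 [ 0.22 -0.15  0.5 ] [0.0457 0.127 ]
0.043 7.2 [ 0.34  0.34 -0.58] [0.0427 0.127 ]
0.04 7.45 [ 1.16 -0.04 -0.3 ] [0.0397 0.127 ]
```

View pics/w3.png

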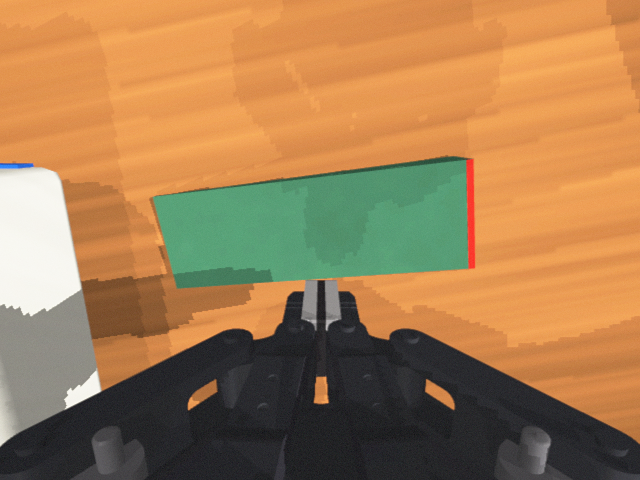

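View pics/s3.png

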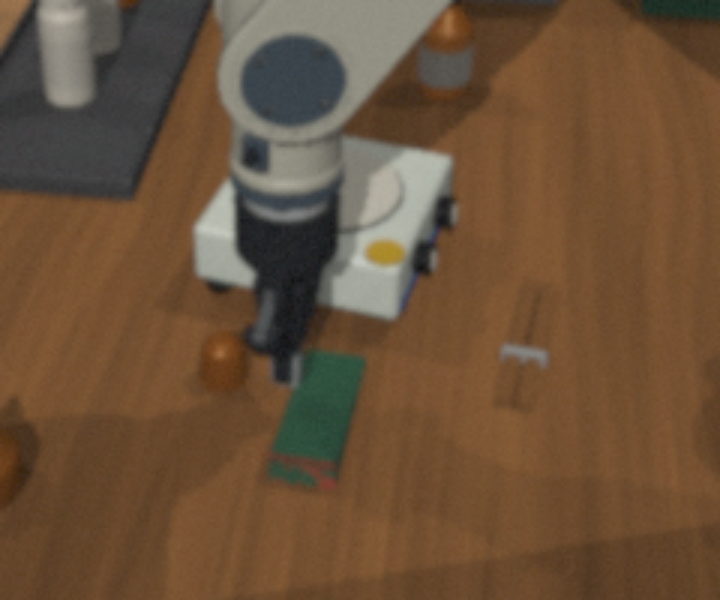

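Wrist view: thin end corners at (152,198) and (177,288), thick end corners at (473,158) and (473,268). The fingertips are just at the wedge's +x side near its middle. I continue in steps, measuring as I go.

```bash
cat >> h.py <<'E'
def wedge(name=None):
    p,rv=manip.get_position(),manip.get_ee_rot(); c=manip.camera("wrist"); T=wristT(c,p,rv); im=c["image"]
    if name: cv2.imwrite(f"pics/{name}.png",im[:,:,::-1])
    g=mask(im,(45,60,20),(95,255,255))|mask(im,(0,190,190),(4,255,255)); k=big(cv2.morphologyEx(g,cv2.MORPH_OPEN,np.ones((3,3))))
    top=ray(c,k,.0135,T)  # first pass
    q=cv2.approxPolyDP(cv2.convexHull(k),6,True)[:,0]
    ps=S(ray(c,q,.0135,T)); o=np.argsort(ps[:,1]); 
    thin=S(ray(c,q[o[:2]],.003,T)); thick=S(ray(c,q[o[-2:]],.024,T))
    tip,back=thin.mean(0),thick.mean(0); v=back-tip
    print("corners",len(q),"tip",tip.round(4),"back",back.round(4),"relyaw",round(-np.arctan2(v[0],v[1]),3),"len",round(np.hypot(*v),4),"w",np.hypot(*(thin[0]-thin[1])).round(4),np.hypot(*(thick[0]-thick[1])).round(4))
E
python3 - <<'E'
from h import *
wedge()
for x in (.035,.031):
    manip.servo_line(W(x,.127,.028),rate=.04); print(x,manip.get_time(),F().round(2),S(manip.get_position()).round(4)); wedge("w4_%d"%(x*1000))
E
```

```text
corners 4 tip [0.0229 0.0469] back [0.004  0.1924] relyaw 0.129 len 0.1468 w 0.0484 0.0497
0.035 7.875 [ 1.02  0.72 -0.08] [0.0346 0.1269]
corners 5 tip [0.0245 0.0468] back [0.0045 0.1925] relyaw 0.136 len 0.1471 w 0.0473 0.0488
0.031 8.175 [0.25 0.6  0.55] [0.0306 0.1269]
corners 5 tip [0.0247 0.0468] back [0.0041 0.192 ] relyaw 0.141 len 0.1467 w 0.0474 0.0499
```

View pics/w4_31.png

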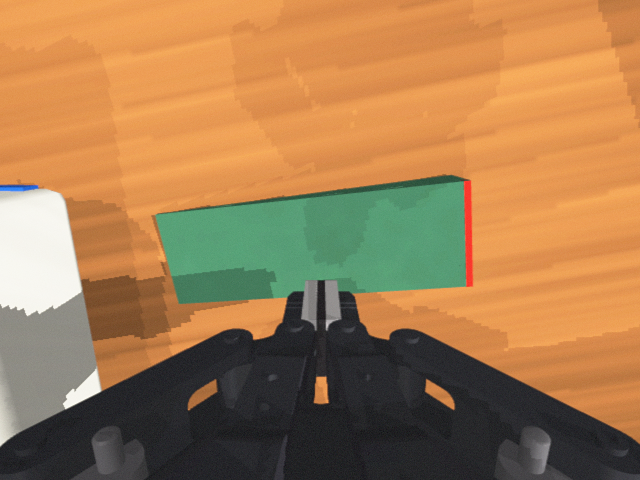

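```bash
python3 - <<'E'
from h import *
print(manip.get_position(),RVX,manip.get_ee_rot(),R.from_rotvec(manip.get_ee_rot()).as_matrix().round(3),EX)
c=manip.camera("side");cv2.imwrite("pics/s4.png",cv2.resize(c["image"][220:340,270:430,::-1],None,fx=5,fy=5))
E
```

```text
[0.54992441 0.13055623 0.02798504] [ 0.14683084  1.56580442 -0.14683084] [ 0.14667108  1.56593271 -0.14674505] [[-0.     0.186  0.983]
 [-0.     0.983 -0.186]
 [-1.    -0.    -0.   ]] [ 0.98256639 -0.18591204]
```

View pics/s4.png

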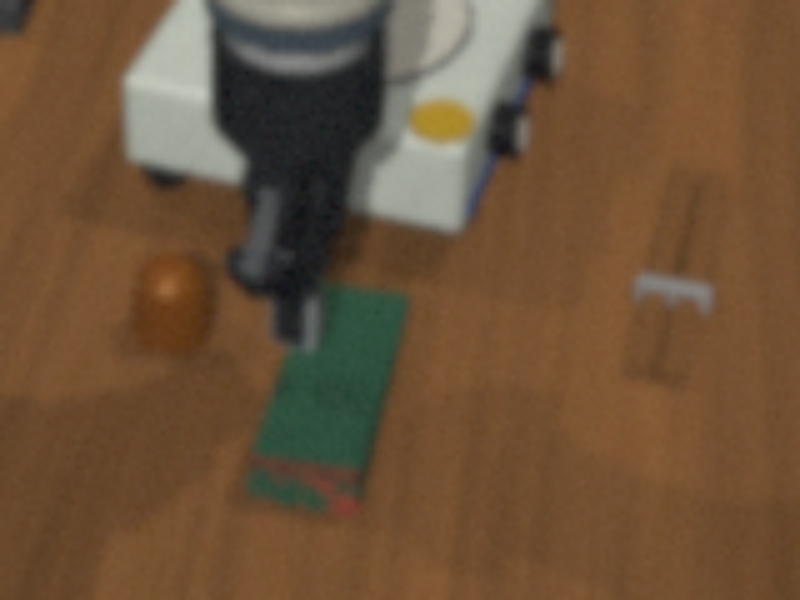

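```bash
python3 - <<'E'
from h import *
p=manip.get_position()
for n in ("side","scene"):
    c=manip.camera(n)
    for z in (0,.006,.02,.03,.039): print(n,z,proj(c,[p[0],p[1],z]).round(1))
    u=proj(c,[p[0],p[1],.02])[0].astype(int)
    cv2.imwrite(f"pics/{n}5.png",cv2.resize(c["image"][u[1]-40:u[1]+30,u[0]-50:u[0]+50,::-1],None,fx=7,fy=7,interpolation=cv2.INTER_CUBIC)); print("crop origin",u-[50,40])
E
```

```text
side 0 [[328.6 299.2]]
side 0.006 [[328.6 297.3]]
side 0.02 [[328.6 292.9]]
side 0.03 [[328.7 289.7]]
side 0.039 [[328.7 286.8]]
crop origin [278 252]
scene 0 [[336.8 257.3]]
scene 0.006 [[336.9 255.5]]
scene 0.02 [[337.  251.3]]
scene 0.03 [[337.1 248.2]]
scene 0.039 [[337.1 245.4]]
crop origin [286 211]
```

View pics/side5.png

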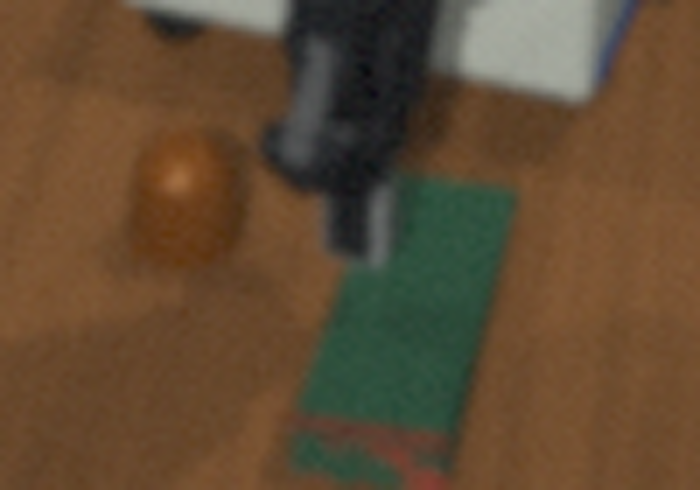

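View pics/scene5.png

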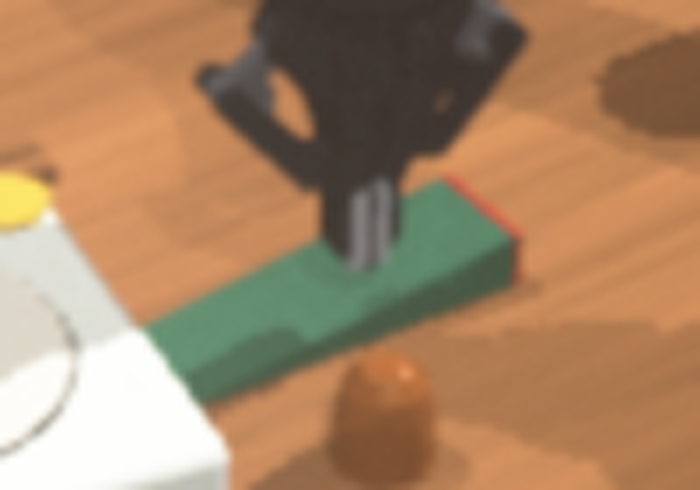

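This is a real disagreement. The side and scene views put the closed fingertips at z ≈ 0.03–0.04 with the TCP at 0.028, so the tips stand about 11 mm behind the reported TCP, not 22 mm ahead. The wrist view agrees, and the wedge hasn't been touched. I'll back off and lower step by step, watching the force, to find the true tip height by touching the table.

```bash
python3 - <<'E'
from h import *
manip.servo_line(W(.058,.130,.028),rate=.1); f0=F(); print(manip.get_time(),f0)
manip.servo_line(W(.058,.130,.002),rate=.05); print(manip.get_time(),F()-f0)
z=.002
while z>-.014:
    z-=.002; manip.servo_line(W(.058,.130,z),rate=.02); f=F()-f0; print(round(z,4),manip.get_position()[2].round(4),manip.get_time(),f.round(2))
    if f[2]>2.5: break
c=manip.camera("side"); u=(325,285)
cv2.imwrite(f"pics/side6.png",cv2.resize(c["image"][u[1]-40:u[1]+30,u[0]-50:u[0]+50,::-1],None,fx=7,fy=7,interpolation=cv2.INTER_CUBIC))
E
```

```text
8.8 [-0.90742607  0.27298278 -0.37638084]
9.4667 [ 0.14802498 -0.66902792 -0.01707161]
0.0 0.0001 9.7167 [ 1.07 -0.61 -0.05]
-0.002 -0.0021 9.9667 [ 1.89 -0.25  0.33]
-0.004 -0.0042 10.2167 [ 0.66 -0.03 -0.47]
-0.006 -0.0062 10.4667 [ 0.73  0.09 -0.31]
-0.008 -0.0076 10.7167 [0.75 0.74 5.29]
```

View pics/side6.png

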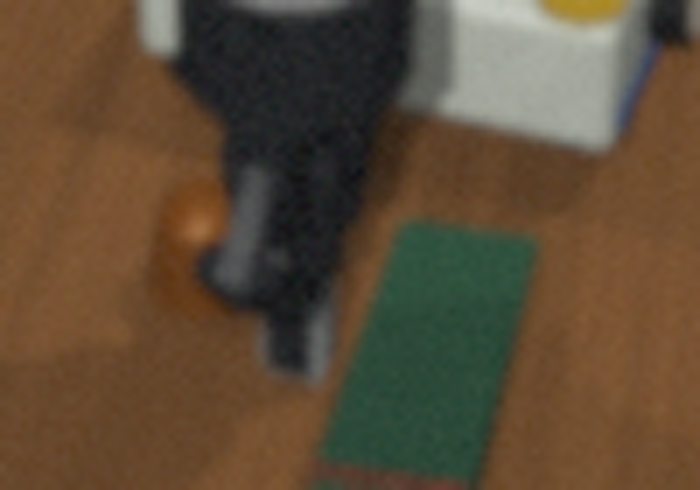

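The fingertips touch the table at TCP z = -0.007, so tip z = TCP z + 7 mm. Now the sideways nudge with the tip at 6 mm.

```bash
python3 - <<'E'
from h import *
manip.servo_line(W(.058,.130,-.001),rate=.03); f0=F()
manip.servo_line(W(.050,.127,-.001),rate=.04); print(manip.get_time(),(F()-f0).round(2)); 
for x in (.044,.040):
    manip.servo_line(W(x,.127,-.001),rate=.04); print(x,manip.get_time(),(F()-f0).round(2)); wedge("w6_%d"%(x*1000))
E
```

```text
11.5167 [-0.02  0.15 -0.52]
0.044 11.8167 [ 0.68 -0.07 -0.78]
corners 4 tip [0.0122 0.0462] back [-0.0009  0.196 ] relyaw 0.087 len 0.1503 w 0.0497 0.0487
0.04 12.1167 [ 0.51  0.16 -1.38]
corners 5 tip [0.0085 0.0463] back [-0.0023  0.1965] relyaw 0.072 len 0.1506 w 0.047 0.0499
```

View pics/w6_40.png

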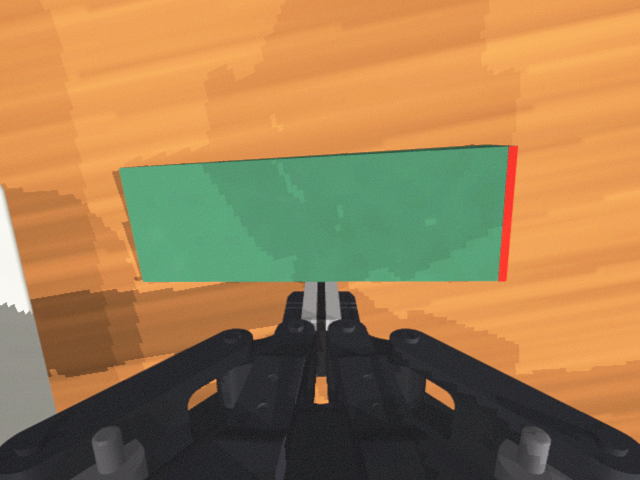

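The nudge works: tip offset 8.5 mm, relative yaw 0.072, length 150.6 mm as it should be. One more push near the thin end rotates it into line.

```bash
python3 - <<'E'
from h import *
manip.servo_line(W(.049,.125,-.001),rate=.08)
manip.servo_line(W(.049,.078,-.003),rate=.12); f0=F(); print(manip.get_time(),f0)
for x in (.040,.0365):
    manip.servo_line(W(x,.077,-.003),rate=.04); print(x,manip.get_time(),(F()-f0).round(2)); wedge("w7_%d"%(x*1000))
E
```

```text
12.975 [ 0.61689793 -1.29125426 -0.16033551]
0.04 13.35 [-0.43  0.27  0.13]
corners 4 tip [0.002  0.0469] back [-0.0018  0.192 ] relyaw 0.026 len 0.1452 w 0.0488 0.0514
0.0365 13.65 [-1.21  2.17  0.35]
corners 4 tip [-0.0011  0.047 ] back [-0.0015  0.1921] relyaw 0.003 len 0.1452 w 0.0492 0.0516
```

View pics/w7_36.png

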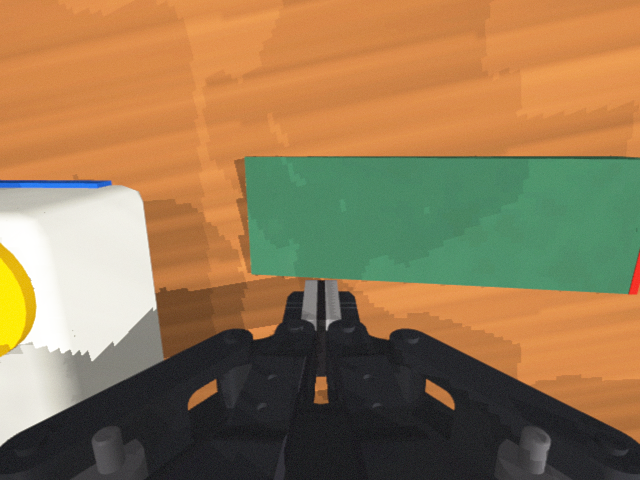

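The wedge is in line: tip offset -1 mm, relative yaw 0.003. Next I go behind it and push on the thick end.

```bash
cat >> h.py <<'E'
def Fm(n=5):
    a=[]
    for _ in range(n): manip.hold(.02); a.append(F())
    return np.mean(a,0)
E
python3 - <<'E'
from h import *
manip.servo_line(W(.049,.080,.025),rate=.12)
manip.move_to(W(.0,.226,.03),RVX); print(manip.get_time(),S(manip.get_position()))
manip.servo_line(W(.0,.226,.002),rate=.08); f0=Fm(); np.save("f0.npy",f0); print(manip.get_time(),f0)
manip.servo_line(W(.0,.216,.002),rate=.06); 
manip.servo_line(W(.0,.180,.002),rate=.06); print(manip.get_time(),(Fm()-f0).round(2)); wedge("w8")
E
```

```text
14.775 [-0.00101944  0.22583207]
15.3583 [-0.05189209  0.11187515  0.11099754]
16.425 [-0.14 -0.24  0.12]
corners 5 tip [-0.0009  0.033 ] back [-0.0118  0.1616] relyaw 0.084 len 0.1291 w 0.053 0.0421
```

View pics/w8.png

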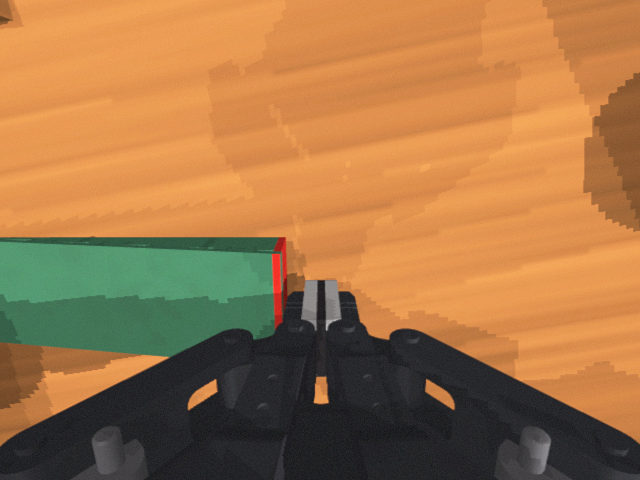

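The red end face stands parallel to the tool (columns 274–275 over rows 252–325), so the wedge is still square. The tip should be about level with the stirrer's edge. I continue, then go in small force-checked steps.

```bash
python3 - <<'E'
from h import *
f0=np.load("f0.npy")
manip.servo_line(W(.0,.146,.002),rate=.05); f=Fm()-f0; print(manip.get_time(),f.round(2))
y=.146
while y>.080:
    y-=.003; manip.servo_line(W(.0,y,.002),rate=.03); f=Fm(4)-f0
    print(round(y,4),manip.get_time().__round__(2),f.round(2))
    if f[1]>1.5 : break
c=manip.camera("scene"); cv2.imwrite("pics/sc9.png",cv2.resize(c["image"][200:320,200:380,::-1],None,fx=4,fy=4,interpolation=cv2.INTER_CUBIC))
c=manip.camera("side"); cv2.imwrite("pics/s9.png",cv2.resize(c["image"][190:330,270:430,::-1],None,fx=4,fy=4,interpolation=cv2.INTER_CUBIC))
E
```

```text
17.475 [0.31 0.24 0.03]
0.143 17.79 [-0.22  0.26 -0.18]
0.14 18.11 [ 0.02 -0.24 -0.05]
0.137 18.43 [ 0.4  -0.37  0.14]
0.134 18.74 [ 0.13 -0.1  -0.21]
0.131 19.06 [-0.03  0.07 -0.28]
0.128 19.38 [-0.1   0.    0.29]
0.125 19.69 [-0.28 -0.37 -0.44]
0.122 20.01 [ 0.09  0.14 -0.09]
0.119 20.32 [-0.37 -0.17  0.06]
0.116 20.64 [0.14 0.26 0.11]
0.113 20.96 [ 0.03 -0.1  -0.27]
0.11 21.27 [-0.01 -0.17 -0.05]
0.107 21.59 [-0.01 -0.29 -0.38]
0.104 21.91 [-0.    0.14  0.09]
0.101 22.23 [ 0.18  0.05 -0.12]
0.098 22.54 [ 0.05  0.2  -0.19]
0.095 22.86 [ 0.18 -0.75 -0.11]
0.092 23.18 [ 0.43  0.72 -0.48]
0.089 23.49 [ 0.72  2.06 -0.48]
```

View pics/sc9.png

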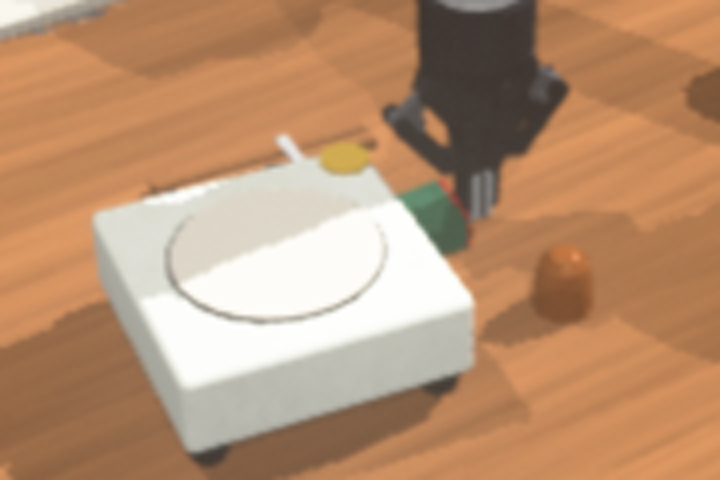

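View pics/s9.png

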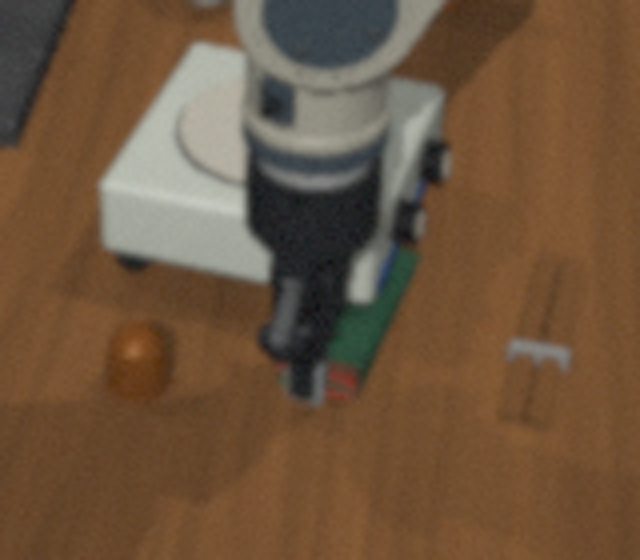

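```bash
python3 - <<'E'
from h import *
c=manip.camera("side"); f=lambda x,y:(270+x/4,190+y/4)
for q,z in [((355,398),0),((358,368),.024),((414,262),0),((416,252),.004),((278,362),.024)]: print(q,z,S(ray(c,f(*q),z)).round(4))
wedge("w9")
print((Fm()-np.load("f0.npy")).round(2),manip.get_time())
E
```

```text
(355, 398) 0 [[-0.0264  0.071 ]]
(358, 368) 0.024 [[-0.0272  0.0709]]
(414, 262) 0 [[-0.0266 -0.0688]]
(416, 252) 0.004 [[-0.0263 -0.0745]]
(278, 362) 0.024 [[0.0192 0.0814]]
corners 7 tip [-0.02   -0.0535] back [-0.0151  0.0745] relyaw -0.038 len 0.1281 w 0.0193 0.038
[ 0.9   1.74 -0.66] 23.775
```

View pics/w9.png

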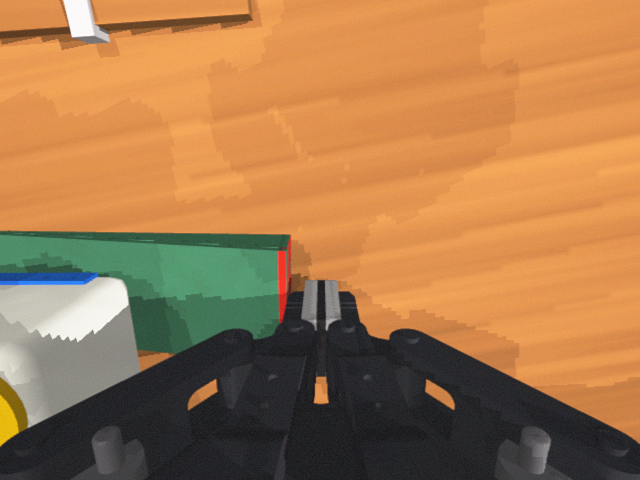

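The wedge sits square, 1.5 mm off line, with its tip about 72 mm past the foot. At that depth it is about 13 mm thick under the foot. Force is rising (1.7 N), so I push on in 1 mm steps to between 3.5 and 4 N.

```bash
python3 - <<'E'
from h import *
f0=np.load("f0.npy"); y=.089
while y>.080:
    y-=.0007; manip.servo_line(W(.0,y,.002),rate=.02); f=Fm(5)-f0
    print(round(y,4),S(manip.get_position()).round(4),manip.get_time().__round__(2),f.round(2))
    if f[1]>3.4 : break
E
```

```text
0.0883 [0.0001 0.0885] 24.11 [ 0.35  5.02 -0.76]
```

The force jumped to 5 N within 0.7 mm: the wedge has gone solid. I back off and press on the dot.

```bash
python3 - <<'E'
from h import *
manip.servo_line(W(0,.110,.002),rate=.08)
manip.servo_line(W(0,.110,.12),rate=.2)
wedge("w10")
manip.servo_line(W(0,.0,.12),rate=.2)
manip.servo_line(W(0,0,.078),rate=.08); f0=Fm(6); np.save("f1.npy",f0); print(manip.get_time(),f0.round(2))
z=.078
while z>.066:
    z-=.001; manip.servo_line(W(.0,0,z),rate=.02); f=Fm(4)-f0
    print(round(z,4),manip.get_position()[2].round(4),manip.get_time().__round__(2),f.round(2))
    if f[2]>5: break
c=manip.camera("scene"); cv2.imwrite("pics/sc11.png",cv2.resize(c["image"][200:320,200:380,::-1],None,fx=4,fy=4,interpolation=cv2.INTER_CUBIC))
c=manip.camera("side"); cv2.imwrite("pics/s11.png",cv2.resize(c["image"][190:330,270:430,::-1],None,fx=4,fy=4,interpolation=cv2.INTER_CUBIC))
E
```

```text
corners 4 tip [-0.0019 -0.0292] back [-0.0051  0.0721] relyaw 0.031 len 0.1013 w 0.0896 0.0521
26.8 [ 0.31 -0.05  0.17]
0.077 0.0772 27.12 [-0.25  0.58 -0.11]
0.076 0.076 27.43 [-0.3  -0.27 -0.33]
0.075 0.0749 27.75 [-0.38  0.16  0.05]
0.074 0.074 28.07 [ 0.05 -0.19  0.36]
0.073 0.073 28.38 [ 0.04  0.21 -0.35]
0.072 0.0723 28.7 [-1.51  0.33  5.32]
```

View pics/w10.png

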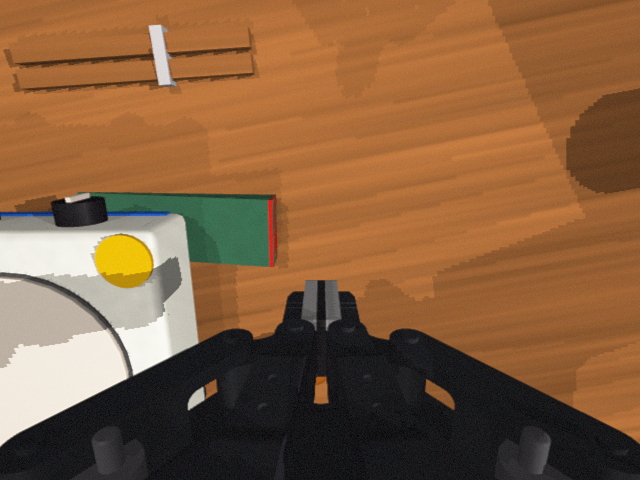

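View pics/sc11.png

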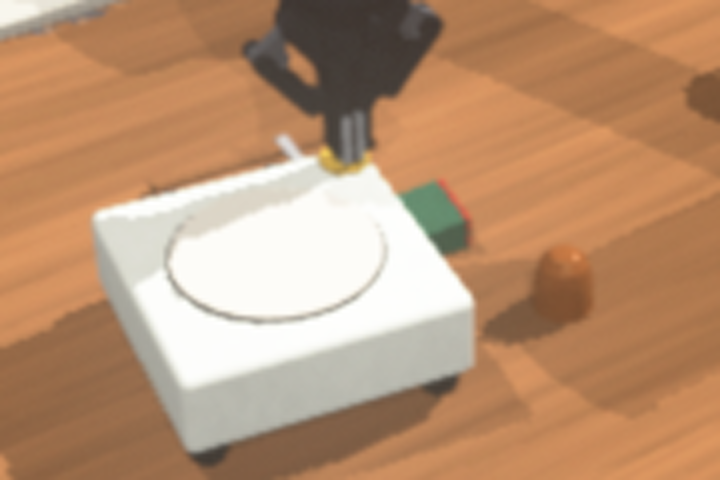

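View pics/s11.png

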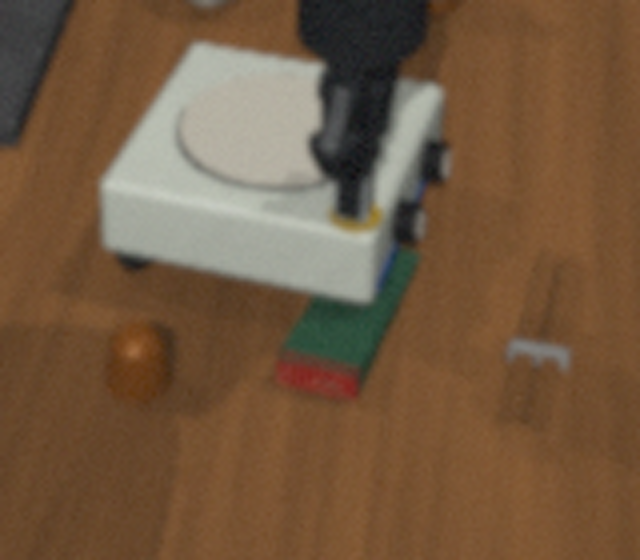

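The fingertip is centred on the dot. Contact came at about 0.0728 and 5.3 N is reached at 0.0723, with the stirrer unmoved in both views. Now I press harder to test for give.

```bash
python3 - <<'E'
from h import *
f0=np.load("f1.npy"); z=.072
while z>.0695:
    z-=.0005; manip.servo_line(W(.0,0,z),rate=.02); f=Fm(4)-f0
    print(round(z,4),manip.get_position().round(4),manip.get_time().__round__(2),f.round(2))
    if f[2]>11: break
manip.hold(.5); print(manip.get_position().round(4),(Fm(6)-f0).round(2),manip.get_time())
for n in ("scene","side"):
    c=manip.camera(n); a=cv2.imread(f"pics/{n}0.png").astype(int); 
    r=(200,200,380,320) if n=="scene" else (270,180,430,340)
    cv2.imwrite(f"pics/{n}12.png",cv2.resize(c["image"][r[1]:r[3],r[0]:r[2],::-1],None,fx=4,fy=3.7,interpolation=cv2.INTER_CUBIC))
E
```

```text
0.0715 [0.4962 0.0116 0.0722] 29.12 [-2.78  0.34 10.7 ]
0.071 [0.4962 0.0116 0.0721] 29.43 [-4.35  0.14 16.13]
[0.4962 0.0116 0.0721] [-4.53 -0.43 16.17] 30.0333
```

View pics/side12.png

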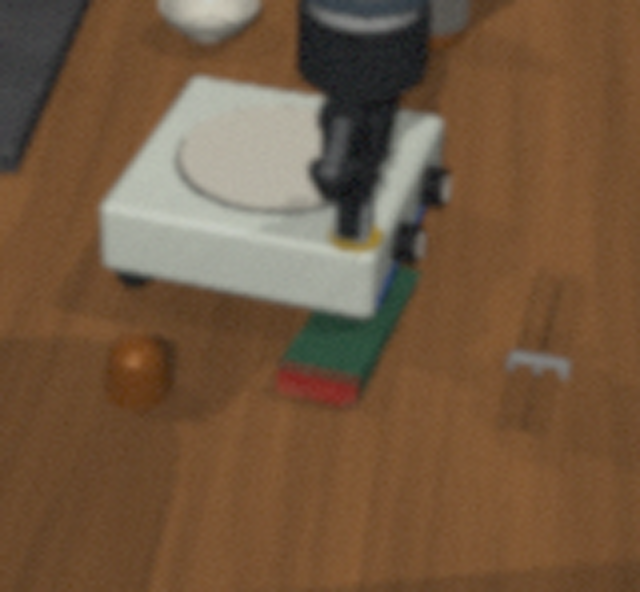

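The corner is solid: the tip moved about 0.2 mm between 5 and 16 N, and everything else stands as before. I ease off the 4.5 N of side force, then hand in while pressing.

```bash
python3 - <<'E'
from h import *
f0=np.load("f1.npy")
manip.servo_line(W(-.0005,0,.0712),rate=.02); manip.hold(.4); print(manip.get_position().round(4),(Fm(8)-f0).round(2),manip.get_time())
c=manip.camera("scene"); r=(200,200,380,320)
k=big(mask(c["image"],(0,0,130),(180,60,255),r)); print("now",cv2.boundingRect(k)); a=cv2.imread("pics/scene0.png")[:,:,::-1].copy(); print("start",cv2.boundingRect(big(mask(a,(0,0,130),(180,60,255),r))))
manip.sign_off(); print(manip.get_time(),(F()-f0).round(2))
E
```

```text
[0.4962 0.0116 0.0721] [-2.14 -0.26 12.28] 30.9167
now (223, 234, 95, 79)
start (224, 234, 99, 79)
the job is handed in; nothing more can be done
the job is handed in; nothing more can be done
```

The wedge is under the short foot and carrying that corner. I handed the job in at about 31 s with a closed fingertip pressing about 12 N down on the yellow dot.

- **What I did:** I slid the wedge into line with two sideways nudges, then pushed on its thick end. It stopped being free about 72 mm past the foot, where it is about 13 mm thick. The push force went from 1.7 N to 5 N within 0.7 mm, just above the 3–4 N you gave but below 6 N.
- **Rocking check:** Pressing the dot from 5 N to 16 N moved it only about 0.2 mm, so the corner no longer gives.
- **Level check:** The fingertip met the dot at about 80 mm above the table. This is the height it should have when level.
- **Stirrer and cap:** The stirrer looked unmoved in the scene and side views, and the cap stood where it was. The scene outline measured 95 px wide at the end against 99 px at the start. I put that down to the wedge and shadow at the mask's edge, but did not check it further.

**Disagreement:** The closed fingertips were about 7 mm behind the reported TCP, not 22 mm ahead as stated. I noticed this when the first nudge passed over the wedge without touching it. I then found the true tip height by touching the table at about 5 N, and used it from there on.

**Side force:** About 2 N of side force on the stirrer remained in the final press.

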